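# Open a push-and-turn safety cap with the bottle in its stand

### The job

Stand the square white bottle with the red safety cap upright in the square cup of the raised grey stand, so that it sits right down on the cup's floor and cannot turn. Then press the cap down and, keeping it pressed, turn it anticlockwise (seen from above) until it comes free, and lift it off, leaving the bottle seated in the stand. Finish still holding the cap upright and still, straight above the bottle and about 5 cm clear of where it sat; do not knock the other things about.

Things in the scene. Friction and masses are not known exactly. Their poses are not given: they have to be found in the camera images.
- bottle_mid (a point): Middle of a loose bottle's white body, 56 x 56 mm in plan, 84 mm high, 0.3 kg, blue and yellow bands; the point is 42 mm above its underside, on its axis, z up. A sloping shoulder (to 97 mm above the underside) and neck follow; 136 mm high with its cap. Four like sides: fits the cup at any quarter turn. Carry it by the body or by the locked cap, which does not pull off.
- cap_mid (a point): Centre of the red ribbed round safety cap (46 mm diameter, 28 mm high, 40 g, a loose part, open below), z up, 14 mm below its flat top. Locked, it stands 80 mm above bottle_mid (122 mm above the bottle's underside), its axes parallel to the bottle's and its lower rim 11 mm above the shoulder's top.
- cap_top (a point): Centre of the cap's flat top; a white line on it runs along the cap's +x. Bayonet lock: kept pressed, the cap turns anticlockwise seen from above (positive about z); below 0.85 rad from its locked start it is held, from 0.9 to 1.5 rad free to lift, end stop at about 1.6 rad; 1.2 rad is best. Eased there, it rises to its first height. Never turn it hard unpressed.
- seal (a joint): How far the cap is pressed down (m): sprung seal in the bottle's neck under the cap, 0 with the cap up or off. It starts to yield at 4 N; the cap can be turned from 4.5 mm down (about 9.5 N) and meets a hard stop at 7 mm (about 12 N); 6 mm is a good depth.
- cup_floor (a point): Centre of the floor of the square cup of the fixed grey stand, 50 mm above the worktop; x and y run along the cup's sides. Inside, the cup is 60 x 60 mm and 25 mm deep, its walls are 5 mm thick and a flared lip round the mouth (about 80 mm over all) rises to 33 mm above the cup's floor. Cup on a round steel column on a round foot of 104 mm diameter. It stands left or right of the bottle.
- polka_mug: bystander: white mug with grey dots, 82 x 117 x 91 mm, loose; origin under its centre
- honey_jar: bystander: jar with red lid, 65 mm diameter, 100 mm high, loose; origin under its centre
- kitchen_timer: bystander: red and white domed kitchen timer, 63 mm diameter, 48 mm high, loose; origin under its centre
- salt: bystander: salt shaker of clear glass with a grey top, 44 mm diameter, 90 mm high, loose; origin under its centre
- tin: bystander: green food tin, 75 mm diameter, 58 mm high, loose; origin under its centre
- spice: bystander: spice jar with a green lid, 46 mm diameter, 106 mm high, loose; origin under its centre
Not all that is in view belongs to the job. What is shaped like the part that bears cup_floor but turquoise is not meant.

How it is judged:
By the outcome, as a careful person would: the job done as asked, in the order asked, and still so for the second after the job is handed in, while the arm keeps its last pose, push and grip.
It also fails if it takes over 48 s, if anything falls off the work surface, if the arm or the gripper's body presses on something with over 40 N, if the wrist force passes 120 N, or if a joint passes its speed limit or range.

### The arm

A 6-joint arm with a two-finger parallel gripper is mounted at the origin on a cart in front of the work surface, level with it; the furniture and walls round the work are solid. World frame = base frame: x ahead of the robot, y to its left, z up, the work surface at z = 0. Lengths are in m, angles in rad, forces in N, time in s.
With the tool pointing down it reaches from about 0.4 to 0.925 m from the base axis. Payload 12.5 kg.
Tool frame: the origin (TCP) lies at the very end of the fingers, on their centre line; the grasp point (between the pads) lies 19 mm behind it; z points along the fingers, y is the direction in which the jaws open and shut (so a half turn about z gives the same grasp; the last joint's range is limited). The gripper opens to 95 mm and grips with 3 to 60 N. Pads are 20 mm wide; open, the fingers measure 119 mm over their backs; the gripper's body (75 mm by 180 mm) begins 59 mm behind the grasp point.
Start: joints at [-1.31, 0.491, 1.559, -0, 1.092, -0.106], TCP at [0.224, -0.583, 0.215] pointing down, gripper open.
Joint ranges: [-3.1, 3.1], [-0.84, 2.19], [0.05, 2.79], [-1.13, 4.28], [0.06, 2.93], [-2.69, 2.69]. Speed limits (rad/s): [2.22, 2.22, 2.79, 3.14, 3.14, 3.14].

### API

Orientations are given as a unit quaternion [x, y, z, w].
In Python, from cell import env gives the robot as it stands. The module is installed in compiled form; this text tells all that it offers.
- The arm moves only by the tool arm_command, never from a script. Its argument "motion" is a list of rows, each an object of numbers: "tx", "ty", "tz": the shift along the tool's x, y, z in units of 40 mm (1.0 is 40 mm); "wx", "wy", "wz": the turn, a rotation vector about the tool's x, y, z in degrees; "hand": the closure, from 0 (fully open) to 1 (shut). In form: [{"tx": .., "ty": .., "tz": .., "wx": .., "wy": .., "wz": .., "hand": ..}, ...]. A call has 1 to 20 rows; each row shifts and turns the commanded pose from where the row before left it, along the tool's axes as they then stand; what a row does not reach is not made up. A row lasts 1/12 s, in which the tool goes at most 41.7 mm and 7.16 degrees, less where a joint would pass 70% of its speed; a pose out of reach is approached as far as the arm can. A call is refused whole if a number of a shift passes 1 or a number of a turn 7.16, either way. A call with a gripper value outside its range is refused whole. The fingers move at their own pace and stop on an object; "grip_force" is the grip in N (left out, the last holds). Time passes only in rows, so rows that do not move let the fingers close. It gives the time, the measured TCP pose, the force and the opening at its end, in the units of the state.
- env.read_state(): the state, without advancing time (a new reading comes with each control period).
- env.capture(name): name is "scene" or "top" or "wrist"; returns the picture (384x512x3 uint8, red, green, blue); there is no depth.
- env.get_calibration(name): a dict with "mtx" (3x3 intrinsics, pixels), "view" (4x4, takes a point from world to camera coordinates). Camera axes: x right, y up, looking along -z (the intrinsics and any distortion apply to the point x, -y, -z); pixel columns grow to the right and rows downward; lengths in m; the calibration is good to about 2 mm. A picture is of the moment at which its call begins: read the wrist's pose just before it. get_calibration takes no time and is no camera call; for the wrist camera it gives the pose at the moment of the call.
- env.close_job(): hands the job in, once; it reports no verdict.
Trained networks look in the newest picture that a camera, given by its name, has taken for a name from the list of things; names that differ only in an ending like _2 or _b are one class to them, and where a whole thing is asked for, a point or a joint stands for the part that bears it (a point fixed in the world has none). Each returns a list of dicts, best first, with "confidence" (0 to 1); they miss things now and then, are a little off and sometimes report something else, mostly with a low value. They report only what shows in the picture. A call takes as long as a camera call. They do not tell look-alikes from the thing itself.
- env.find_in(label, camera): "centre" ([x, y, z] in m, in world coordinates, good to about 4 mm: the middle of the surface that is visible of it).
- env.pinpoint(label, camera): "centre" ([x, y, z] in m, in world coordinates, good to about 4 mm: a listed point, or the origin of a listed thing).
The state is a dict: "t": time; "joints": joint angles; "qvel": joint speeds; "effort": joint torques, N m; "ee_pos": TCP position; "tcp_rot": TCP orientation; "wrist_force": force on the tool from outside, world axes, zero at the start; "torque": the same for the moment, N m; "grip_width": finger opening in m.
Only numpy, scipy, OpenCV 4.12 (cv2) and the standard library are available. Lean on these libraries where they do the work, as an engineer would, in place of code of your own. Each camera call takes 0.05 s, during which the arm holds its last target. There are 200 camera calls.

## Working session

There is one attempt and no reset: what is moved stays moved. The work goes in short steps, Python scripts to look and compute and a tool call to move; the robot and the scene stay as the last step left them, time stands still between calls to the robot, and variables do not carry over. Pictures are saved under pics/ and viewed, about 8 in all and at most 12, crops included, and the job is handed in when it is done.

Besides the shell and the picture viewer there is one more tool, called after "Request:" as name([rows], argument=value, ...), one row to a line, values as JSON. arm_command: Moves the arm, as the interface text tells. Its arguments: {"type":"object","properties":{"motion":{"type":"array"},"grip_force":{"type":"number"}},"required":["motion"]}

```bash
mkdir -p pics; cat > h.py <<'E'
import numpy as np, cv2
from cell import env
from scipy.spatial.transform import Rotation as R
np.set_printoptions(precision=4,suppress=True)
def proj(cam,p):
    c=env.get_calibration(cam); v=np.array(c["view"])@np.append(p,1); q=np.array(c["mtx"])@np.array([v[0],-v[1],-v[2]]); return q[:2]/q[2]
def ray(cam,u,z):
    c=env.get_calibration(cam); V=np.array(c["view"]); d=np.linalg.inv(np.array(c["mtx"]))@np.array([u[0],u[1],1]); d=V[:3,:3].T@(d*[1,-1,-1]); o=-V[:3,:3].T@V[:3,3]
    return o+d*(z-o[2])/d[2]
def save(n,im): cv2.imwrite("pics/"+n+".png",im[:,:,::-1])
def st():
    s=env.read_state(); print({k:np.round(s[k],4) for k in("t","joints","ee_pos","tcp_rot","wrist_force","grip_width")}); return s
E
python3 - <<'E'
from h import *
st()
a=env.capture("scene");b=env.capture("top")
save("s1",a);save("t1",b)
for cam in("scene","top"):
  for n in("bottle_mid","cap_top","cup_floor"):
    for r in env.pinpoint(n,cam): print(cam,n,np.round(r["centre"],4),round(r["confidence"],2),proj(cam,r["centre"]))
E
```

```text
{'t': np.float64(0.0), 'joints': array([-1.3096,  0.4916,  1.5594,  0.    ,  1.0917, -0.1056]), 'ee_pos': array([ 0.2241, -0.5832,  0.2141]), 'tcp_rot': array([ 0.9832,  0.1824, -0.    , -0.0006]), 'wrist_force': array([ 0.552 , -0.7509, -0.3237]), 'grip_width': np.float64(0.095)}
scene bottle_mid [0.4313 0.2589 0.037 ] 0.88 [215.6411 286.6857]
scene cap_top [0.4302 0.2595 0.1417] 0.6 [212.1397 268.8729]
scene cup_floor [ 0.4793 -0.1194  0.0498] 0.6 [285.7692 201.92  ]
```

View pics/s1.png

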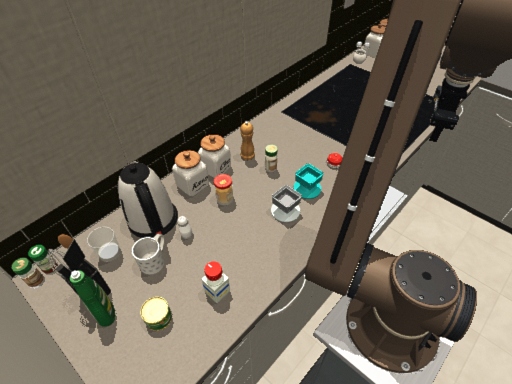

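View pics/t1.png

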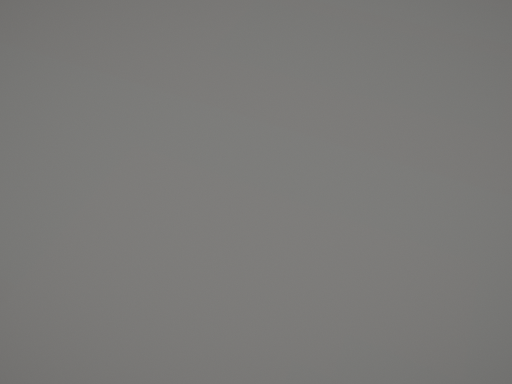

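The scene view shows the bottle with its red cap at (215,285), the grey stand at (286,203) and a turquoise look-alike at (308,180). The top camera is blocked and shows only grey. There are two candidates for the stand, and the grey one fits the description. I'll confirm both it and the bottle in one crop.

```bash
python3 - <<'E'
from h import *
a=cv2.imread("pics/s1.png")
cv2.imwrite("pics/c1.png",cv2.resize(a[140:320,170:370],None,fx=3.3,fy=3.3,interpolation=cv2.INTER_CUBIC))
env.capture("scene")
for n in("polka_mug","honey_jar","kitchen_timer","salt","tin","spice"):
    for r in env.pinpoint(n,"scene")[:2]: print(n,np.round(r["centre"],3),round(r["confidence"],2),proj("scene",r["centre"]))
print("grey cup rim ray z=.083",ray("scene",(286,197),.083),"cap",ray("scene",(213,267),.136))
s=env.read_state();c=env.get_calibration("wrist");V=np.array(c["view"]);print(c["mtx"])
T=np.eye(4);T[:3,:3]=R.from_quat(s["tcp_rot"]).as_matrix();T[:3,3]=s["ee_pos"]
print("cam in tool",np.linalg.inv(T)@np.linalg.inv(V)); print(T)
E
```

```text
polka_mug [0.664 0.315 0.001] 0.79 [154.2732 258.8602]
polka_mug [ 0.478 -0.117  0.051] 0.21 [285.7066 202.2723]
honey_jar [ 0.683 -0.012 -0.001] 0.8 [223.3721 198.9114]
honey_jar [ 0.663  0.31  -0.002] 0.49 [155.6597 258.4982]
kitchen_timer [ 0.493 -0.439 -0.001] 0.71 [333.1814 163.3163]
salt [0.664 0.186 0.003] 0.78 [185.0451 233.9617]
tin [0.498 0.424 0.004] 0.97 [158.4719 317.0727]
spice [ 0.658 -0.253  0.001] 0.75 [271.4718 167.7922]
spice [ 0.663  0.312 -0.002] 0.61 [155.2204 259.132 ]
grey cup rim ray z=.083 [ 0.476  -0.1138  0.083 ] cap [0.4355 0.2522 0.136 ]
[[267.0862   0.     252.6446]
 [  0.     267.0862 190.9448]
 [  0.       0.       1.    ]]
cam in tool [[-0.0001  0.9709  0.2396  0.0676]
 [ 1.      0.0002 -0.0004  0.0001]
 [-0.0005  0.2396 -0.9709 -0.1695]
 [ 0.      0.      0.      1.    ]]
[[ 0.9335  0.3586  0.      0.2242]
 [ 0.3586 -0.9335 -0.0001 -0.5834]
 [-0.      0.0001 -1.      0.2147]
 [ 0.      0.      0.      1.    ]]
```

View pics/c1.png

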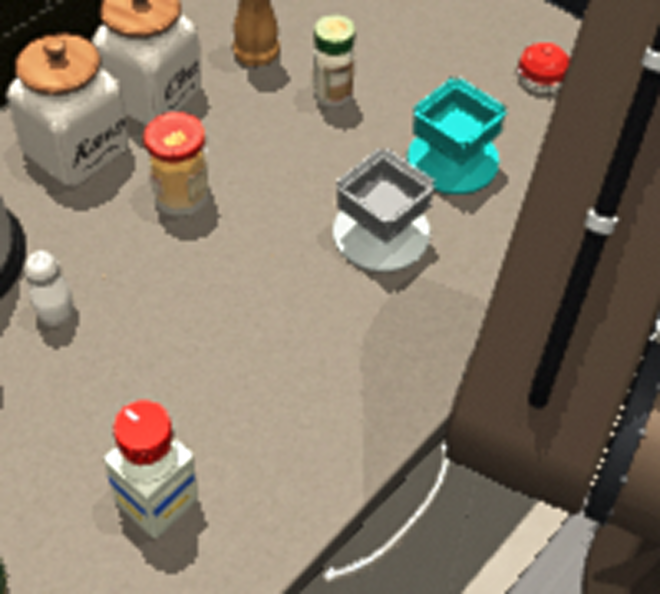

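The crop confirms it: the grey cup on its white foot is at crop (385,195), next to the turquoise look-alike at (458,115). The bottle is at crop (150,470), with its red cap and the white line showing. I'll go above the grey stand first.

Request:
arm_command([
  {"tx": 0.63,"ty": -0.53},
  {"tx": 0.63,"ty": -0.53},
  {"tx": 0.63,"ty": -0.53},
  {"tx": 0.63,"ty": -0.53},
  {"tx": 0.63,"ty": -0.53},
  {"tx": 0.63,"ty": -0.53},
  {"tx": 0.63,"ty": -0.53},
  {"tx": 0.63,"ty": -0.53},
  {"tx": 0.63,"ty": -0.53},
  {"tx": 0.63,"ty": -0.53},
  {"tx": 0.63,"ty": -0.53},
  {"tx": 0.63,"ty": -0.53},
  {"tx": 0.63,"ty": -0.53},
  {"tx": 0.63,"ty": -0.53},
  {"tx": 0.63,"ty": -0.53},
  {"tx": 0.63,"ty": -0.53},
  {"wz": -7},
  {"wz": -7},
  {"wz": -7},
  {"wz": -7},
])

```text
invalid input
```

```bash
python3 - <<'E'
from h import *
st()
a=env.capture("wrist");save("w1",a)
for r in env.pinpoint("cup_floor","wrist"): print(np.round(r["centre"],4),round(r["confidence"],2),proj("wrist",r["centre"]))
E
```

```text
{'t': np.float64(0.75), 'joints': array([-1.3096,  0.4909,  1.5589, -0.    ,  1.0917, -0.1056]), 'ee_pos': array([ 0.2242, -0.5834,  0.2147]), 'tcp_rot': array([ 0.9832,  0.1824, -0.    ,  0.0001]), 'wrist_force': array([ 0.5069, -0.0927,  0.051 ]), 'grip_width': np.float64(0.095)}
```

View pics/w1.png

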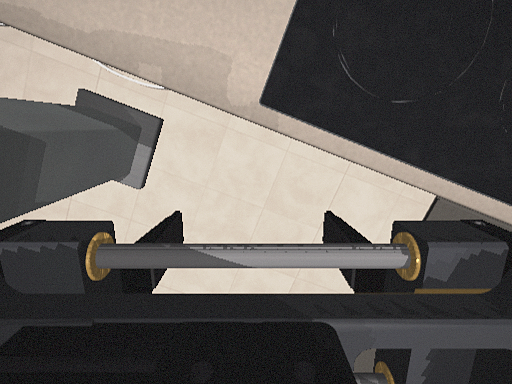

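The move was refused, probably because a row needs every field, and nothing moved. This view is of the floor at the start pose. It also shows that the gripper hides everything below about row 210, so a target has to lie ahead along tool +x to be seen.

Request:
arm_command([
  {"tx": 0.5,"ty": -0.53,"tz": 0,"wx": 0,"wy": 0,"wz": 0,"hand": 0},
  {"tx": 0.5,"ty": -0.53,"tz": 0,"wx": 0,"wy": 0,"wz": 0,"hand": 0},
  {"tx": 0.5,"ty": -0.53,"tz": 0,"wx": 0,"wy": 0,"wz": 0,"hand": 0},
  {"tx": 0.5,"ty": -0.53,"tz": 0,"wx": 0,"wy": 0,"wz": 0,"hand": 0},
  {"tx": 0.5,"ty": -0.53,"tz": 0,"wx": 0,"wy": 0,"wz": 0,"hand": 0},
  {"tx": 0.5,"ty": -0.53,"tz": 0,"wx": 0,"wy": 0,"wz": 0,"hand": 0},
  {"tx": 0.5,"ty": -0.53,"tz": 0,"wx": 0,"wy": 0,"wz": 0,"hand": 0},
  {"tx": 0.5,"ty": -0.53,"tz": 0,"wx": 0,"wy": 0,"wz": 0,"hand": 0},
  {"tx": 0.5,"ty": -0.53,"tz": 0,"wx": 0,"wy": 0,"wz": 0,"hand": 0},
  {"tx": 0.5,"ty": -0.53,"tz": 0,"wx": 0,"wy": 0,"wz": 0,"hand": 0},
  {"tx": 0.5,"ty": -0.53,"tz": 0,"wx": 0,"wy": 0,"wz": 0,"hand": 0},
  {"tx": 0.5,"ty": -0.53,"tz": 0,"wx": 0,"wy": 0,"wz": 0,"hand": 0},
  {"tx": 0.5,"ty": -0.53,"tz": 0,"wx": 0,"wy": 0,"wz": 0,"hand": 0},
  {"tx": 0.5,"ty": -0.53,"tz": 0,"wx": 0,"wy": 0,"wz": 0,"hand": 0},
  {"tx": 0.5,"ty": -0.53,"tz": 0,"wx": 0,"wy": 0,"wz": 0,"hand": 0},
  {"tx": 0,"ty": 0,"tz": 0,"wx": 0,"wy": 0,"wz": -7,"hand": 0},
  {"tx": 0,"ty": 0,"tz": 0,"wx": 0,"wy": 0,"wz": -7,"hand": 0},
  {"tx": 0,"ty": 0,"tz": 0,"wx": 0,"wy": 0,"wz": -7,"hand": 0},
  {"tx": 0,"ty": 0,"tz": 0,"wx": 0,"wy": 0,"wz": -7,"hand": 0},
  {"tx": 0,"ty": 0,"tz": 0,"wx": 0,"wy": 0,"wz": -7,"hand": 0},
], grip_force=60)

```text
t: 2.52
ee_pos: [0.3903, -0.1789, 0.2148]
tcp_rot: [0.881, 0.472, 0.0, 0.0]
wrist_force: [0.1, -0.2, 0.9]
grip_width: 0.0949
```

```bash
python3 - <<'E'
from h import *
st()
a=env.capture("wrist");save("w2",a)
for r in env.pinpoint("cup_floor","wrist"): print(np.round(r["centre"],4),round(r["confidence"],2),proj("wrist",r["centre"]))
E
```

```text
{'t': np.float64(2.5167), 'joints': array([-0.5839,  0.2122,  2.0107, -0.    ,  0.9182,  0.0029]), 'ee_pos': array([ 0.3903, -0.1789,  0.2148]), 'tcp_rot': array([0.8814, 0.4724, 0.0001, 0.0002]), 'wrist_force': array([ 0.111 , -0.2458,  0.9131]), 'grip_width': np.float64(0.0949)}
[ 0.4838 -0.2513  0.0537] 0.83 [345.1286 186.0924]
[ 0.4796 -0.1164  0.0474] 0.79 [285.1087  95.3102]
```

View pics/w2.png

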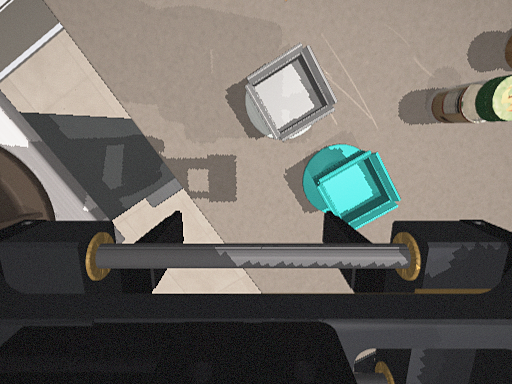

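The grey cup is at (290,90), with outer lip corners at about (247,80), (306,43), (338,100) and (278,140). The turquoise one is at (357,190). The network's 0.79 hit matches the grey cup and its 0.83 hit is the turquoise one, so I'll discard the latter. Next I'll measure the cup's yaw and centre from the pixels.

```bash
python3 - <<'E'
from h import *
a=cv2.imread("pics/w2.png"); 
for c in [((247,80),(306,43),(338,100),(278,140))]:
    P=np.array([ray("wrist",u,.083) for u in c]); print(P[:,:2],P.mean(0)[:2])
    E=np.roll(P,-1,0)-P; print(np.linalg.norm(E[:,:2],axis=1),np.degrees(np.arctan2(E[:,1],E[:,0]))%90)
hsv=cv2.cvtColor(a,cv2.COLOR_BGR2HSV)
m=((hsv[...,2]>195)&(hsv[...,1]<25)).astype(np.uint8); m[:, :230]=0; m[:, 350:]=0; m[150:]=0
n,l,s,c=cv2.connectedComponentsWithStats(m); 
for i in range(1,n):
    if s[i,4]>100:
        p=np.argwhere(l==i)[:,::-1]; P=np.array([ray("wrist",u,.05)[:2] for u in p]); b=cv2.minAreaRect((P*1000).astype(np.float32)); print(s[i],b)
cv2.imwrite("pics/c2.png",cv2.resize(a[30:150,220:360],None,fx=4.5,fy=4.5,interpolation=cv2.INTER_CUBIC))
E
```

```text
[[ 0.4489 -0.0818]
 [ 0.5188 -0.0862]
 [ 0.5187 -0.1527]
 [ 0.4426 -0.1524]] [ 0.4823 -0.1183]
[0.07   0.0665 0.0761 0.0709] [86.4374 89.8754 89.7939 84.867 ]
[307  46  30  56 118] ((527.325439453125, -120.52421569824219), (70.23153686523438, 2.035269260406494), 87.16102600097656)
[ 255   64   59   65 2108] ((477.3230285644531, -117.61592102050781), (56.72662353515625, 52.50630569458008), 87.29830169677734)
```

View pics/c2.png

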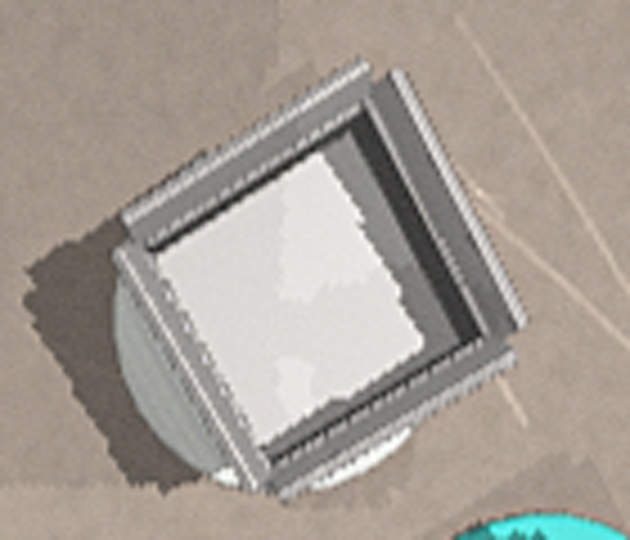

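```bash
python3 - <<'E'
from h import *
S=dict(top=((125,215),(365,62)),right=((402,70),(525,322)),bot=((285,500),(515,355)),left=((115,250),(250,490)))
M={}
for k,s in S.items():
    p=[ray("wrist",(220+u/4.5,30+v/4.5),.083)[:2] for u,v in s]; d=p[1]-p[0]; M[k]=(p[0]+p[1])/2
    print(k,p,np.degrees(np.arctan2(d[1],d[0]))%90)
print((M["top"]+M["bot"])/2,np.linalg.norm(M["top"]-M["bot"]),(M["left"]+M["right"])/2,np.linalg.norm(M["left"]-M["right"]))
F=[ray("wrist",(220+u/4.5,30+v/4.5),.05)[:2] for u,v in((155,255),(322,152),(480,340),(265,450))]; print("floor/inner",F)
E
```

```text
top [array([ 0.4509, -0.0805]), array([ 0.5143, -0.084 ])] 86.81137374588324
right [array([ 0.5205, -0.0901]), array([ 0.5167, -0.1533])] 86.62713649857703
bot [array([ 0.4469, -0.1568]), array([ 0.511 , -0.1585])] 88.41547719287918
left [array([ 0.4446, -0.0855]), array([ 0.441 , -0.1499])] 86.81023759903914
[ 0.4808 -0.12  ] 0.07550653090603972 [ 0.4807 -0.1197] 0.07589988777619318
floor/inner [array([ 0.4544, -0.0882]), array([ 0.5037, -0.0915]), array([ 0.5143, -0.1539]), array([ 0.4516, -0.1461])]
```

Request:
arm_command([
  {"tx": 0.37,"ty": 0.55,"tz": 0,"wx": 0,"wy": 0,"wz": 0,"hand": 0},
  {"tx": 0.37,"ty": 0.55,"tz": 0,"wx": 0,"wy": 0,"wz": 0,"hand": 0},
  {"tx": 0,"ty": 0,"tz": 0,"wx": 0,"wy": 0,"wz": 0,"hand": 0},
])

```text
t: 2.87
ee_pos: [0.4465, -0.1796, 0.2148]
tcp_rot: [0.884, 0.468, 0.001, 0.001]
wrist_force: [-1.2, 0.3, -0.0]
grip_width: 0.0951
```

```bash
python3 - <<'E'
from h import *
st()
a=env.capture("wrist");save("w3",a)
for r in env.pinpoint("cup_floor","wrist"): print(np.round(r["centre"],4),round(r["confidence"],2),proj("wrist",r["centre"]))
u=proj("wrist",[.481,-.1195,.06]); x,y=np.round(u).astype(int)-60; x=max(x,0);y=max(y,0);print(x,y)
save("c3",cv2.resize(a[y:y+120,x:x+120],None,fx=5,fy=5,interpolation=cv2.INTER_CUBIC))
E
```

```text
{'t': np.float64(2.8667), 'joints': array([-0.5199,  0.2865,  1.9013,  0.0003,  0.9515,  0.0777]), 'ee_pos': array([ 0.4465, -0.1796,  0.2148]), 'tcp_rot': array([0.884 , 0.4675, 0.0008, 0.001 ]), 'wrist_force': array([-1.1698,  0.3369, -0.0185]), 'grip_width': np.float64(0.0951)}
[ 0.4843 -0.1191  0.0481] 0.76 [252.6001 120.666 ]
[ 0.4828 -0.2552  0.0496] 0.64 [309.8864 210.088 ]
[ 0.6578 -0.2472  0.0003] 0.25 [406.9119 127.5867]
190 62
```

View pics/c3.png

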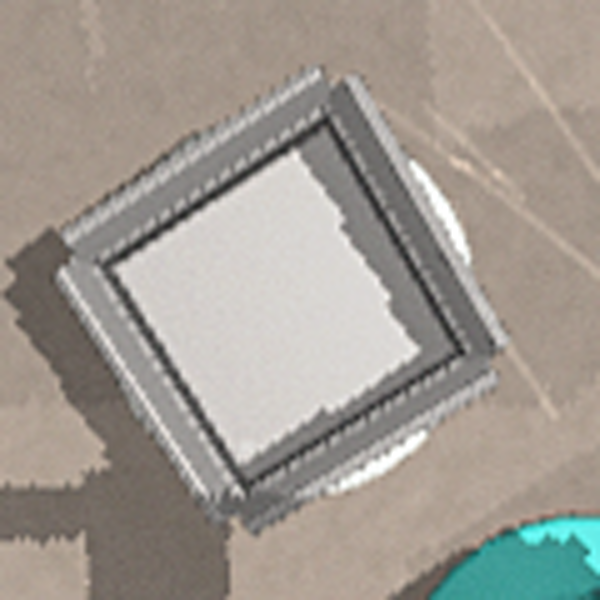

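The view from overhead shows the cup's inner corners at crop (108,262), (325,122), (465,352) and (245,488).

```bash
python3 - <<'E'
from h import *
for z in(.05,.075):
    F=np.array([ray("wrist",(190+u/5,62+v/5),z)[:2] for u,v in((108,262),(325,122),(465,352),(245,488))]); D=np.roll(F,-1,0)-F
    print(z,F.mean(0),np.linalg.norm(D,axis=1),np.degrees(np.arctan2(D[:,1],D[:,0]))%90)
S=dict(top=((65,240),(320,70)),right=((352,78),(503,345)),bot=((250,530),(495,378)),left=((60,275),(215,515)))
M={}
for k,s in S.items():
    p=[ray("wrist",(190+u/5,62+v/5),.083)[:2] for u,v in s]; d=p[1]-p[0]; M[k]=(p[0]+p[1])/2
    print(k,np.degrees(np.arctan2(d[1],d[0]))%90)
print((M["top"]+M["bot"])/2,np.linalg.norm(M["top"]-M["bot"]),(M["left"]+M["right"])/2,np.linalg.norm(M["left"]-M["right"]))
E
```

```text
0.05 [ 0.4768 -0.1185] [0.0609 0.0629 0.0635 0.0632] [87.1004 88.8876 87.415  86.5372]
0.075 [ 0.4771 -0.1188] [0.0564 0.0582 0.0588 0.0585] [87.1004 88.8876 87.415  86.5372]
top 87.70076967642723
right 87.38796477883021
bot 87.71405652533795
left 87.83626500442575
[ 0.4767 -0.1187] 0.07430730553070801 [ 0.4767 -0.1182] 0.07441378753428961
```

```bash
python3 - <<'E'
from h import *
st()
for i in range(2):
    V=np.array(env.get_calibration("wrist")["view"]); a=env.capture("wrist"); print(np.linalg.inv(V)[:3,3])
save("w4",a); b=cv2.imread("pics/w3.png")[:,:,::-1]
print(cv2.phaseCorrelate(b[60:180,190:310].mean(2).astype(np.float32),a[60:180,190:310].mean(2).astype(np.float32)))
st()
E
```

```text
{'t': np.float64(2.9667), 'joints': array([-0.5217,  0.2836,  1.9073, -0.0002,  0.9514,  0.0741]), 'ee_pos': array([ 0.4433, -0.1789,  0.2143]), 'tcp_rot': array([ 0.8835,  0.4684, -0.0002, -0.0003]), 'wrist_force': array([-0.5172,  0.6388, -0.5047]), 'grip_width': np.float64(0.0953)}
[ 0.4816 -0.1233  0.3837]
[ 0.481  -0.1233  0.3838]
((3.599992952232043, -1.0730670464752379), 0.8446111153231727)
{'t': np.float64(3.0667), 'joints': array([-0.5226,  0.2823,  1.9087, -0.0001,  0.9514,  0.0726]), 'ee_pos': array([ 0.4424, -0.1788,  0.2145]), 'tcp_rot': array([ 0.8834,  0.4687, -0.0003, -0.0003]), 'wrist_force': array([0.0964, 0.4522, 0.5276]), 'grip_width': np.float64(0.0952)}
```

```bash
python3 - <<'E'
from h import *
for z in(.05,.075):
    F=np.array([ray("wrist",(193.6+u/5,60.9+v/5),z)[:2] for u,v in((108,262),(325,122),(465,352),(245,488))]); D=np.roll(F,-1,0)-F
    print(z,F.mean(0),np.degrees(np.arctan2(D[:,1],D[:,0]))%90)
for r in env.pinpoint("cup_floor","wrist"): print(np.round(r["centre"],4),round(r["confidence"],2))
E
```

```text
0.05 [ 0.4802 -0.1198] [87.1628 89.0781 87.4776 86.7358]
0.075 [ 0.4802 -0.1201] [87.1628 89.0781 87.4776 86.7358]
[ 0.4834 -0.2544  0.0521] 0.66
[ 0.4804 -0.1194  0.0507] 0.62
```

Request:
arm_command([
  {"tx": 0.625,"ty": -0.448,"tz": 0,"wx": 0,"wy": 0,"wz": 0,"hand": 0},
  {"tx": 0.625,"ty": -0.448,"tz": 0,"wx": 0,"wy": 0,"wz": 0,"hand": 0},
  {"tx": 0.625,"ty": -0.448,"tz": 0,"wx": 0,"wy": 0,"wz": 0,"hand": 0},
  {"tx": 0.625,"ty": -0.448,"tz": 0,"wx": 0,"wy": 0,"wz": 0,"hand": 0},
  {"tx": 0.625,"ty": -0.448,"tz": 0,"wx": 0,"wy": 0,"wz": 0,"hand": 0},
  {"tx": 0.625,"ty": -0.448,"tz": 0,"wx": 0,"wy": 0,"wz": 0,"hand": 0},
  {"tx": 0.625,"ty": -0.448,"tz": 0,"wx": 0,"wy": 0,"wz": 0,"hand": 0},
  {"tx": 0.625,"ty": -0.448,"tz": 0,"wx": 0,"wy": 0,"wz": 0,"hand": 0},
  {"tx": 0.625,"ty": -0.448,"tz": 0,"wx": 0,"wy": 0,"wz": 0,"hand": 0},
  {"tx": 0.625,"ty": -0.448,"tz": 0,"wx": 0,"wy": 0,"wz": 0,"hand": 0},
  {"tx": 0.625,"ty": -0.448,"tz": 0,"wx": 0,"wy": 0,"wz": 0,"hand": 0},
  {"tx": 0.625,"ty": -0.448,"tz": 0,"wx": 0,"wy": 0,"wz": 0,"hand": 0},
  {"tx": 0,"ty": 0,"tz": 0,"wx": 0,"wy": 0,"wz": -6.8,"hand": 0},
  {"tx": 0,"ty": 0,"tz": 0,"wx": 0,"wy": 0,"wz": -6.8,"hand": 0},
  {"tx": 0,"ty": 0,"tz": 0,"wx": 0,"wy": 0,"wz": -6.8,"hand": 0},
  {"tx": 0,"ty": 0,"tz": 0,"wx": 0,"wy": 0,"wz": -6.8,"hand": 0},
  {"tx": 0,"ty": 0,"tz": 0,"wx": 0,"wy": 0,"wz": -6.8,"hand": 0},
  {"tx": 0,"ty": 0,"tz": 0,"wx": 0,"wy": 0,"wz": 0,"hand": 0},
  {"tx": 0,"ty": 0,"tz": 0,"wx": 0,"wy": 0,"wz": 0,"hand": 0},
  {"tx": 0,"ty": 0,"tz": 0,"wx": 0,"wy": 0,"wz": 0,"hand": 0},
])

```text
t: 4.78
ee_pos: [0.4324, 0.1896, 0.2147]
tcp_rot: [0.709, 0.706, 0.0, 0.0]
wrist_force: [0.4, -0.0, 0.2]
grip_width: 0.0951
```

```bash
python3 - <<'E'
from h import *
st()
env.capture("wrist");env.capture("wrist")
a=env.capture("wrist");save("w5",a)
for n in("bottle_mid","cap_mid","cap_top"):
  for r in env.pinpoint(n,"wrist"): print(n,np.round(r["centre"],4),round(r["confidence"],2),proj("wrist",r["centre"]))
u=proj("wrist",[.432,.257,.136]); x,y=np.round(u).astype(int)-70; x=max(x,0);y=max(y,0);print(x,y)
save("c5",cv2.resize(a[y:y+140,x:x+140],None,fx=4,fy=4,interpolation=cv2.INTER_CUBIC))
hsv=cv2.cvtColor(a,cv2.COLOR_RGB2HSV); m=(((hsv[...,0]<10)|(hsv[...,0]>170))&(hsv[...,1]>150)&(hsv[...,2]>80)).astype(np.uint8); m=cv2.morphologyEx(m,cv2.MORPH_CLOSE,np.ones((9,9)))
n,l,s,c=cv2.connectedComponentsWithStats(m);print([(s[i],c[i]) for i in range(1,n) if s[i,4]>200])
st()
E
```

```text
{'t': np.float64(4.7833), 'joints': array([ 0.2733,  0.2744,  1.9199, -0.0001,  0.9472,  0.2779]), 'ee_pos': array([0.4324, 0.1896, 0.2147]), 'tcp_rot': array([0.7087, 0.7055, 0.    , 0.0001]), 'wrist_force': array([ 0.3572, -0.007 ,  0.2252]), 'grip_width': np.float64(0.0951)}
cap_mid [0.4347 0.2547 0.123 ] 0.59 [254.0931 127.3387]
cap_top [0.4353 0.2555 0.1361] 0.74 [254.8544 126.5816]
181 55
[(array([ 228,   98,   51,   52, 2011], dtype=int32), array([252.726 , 123.7822]))]
{'t': np.float64(5.0833), 'joints': array([ 0.2737,  0.275 ,  1.9195, -0.0001,  0.9472,  0.2745]), 'ee_pos': array([0.4326, 0.1899, 0.2146]), 'tcp_rot': array([ 0.7074,  0.7069, -0.    ,  0.    ]), 'wrist_force': array([0.0475, 0.114 , 0.0412]), 'grip_width': np.float64(0.0952)}
```

View pics/c5.png

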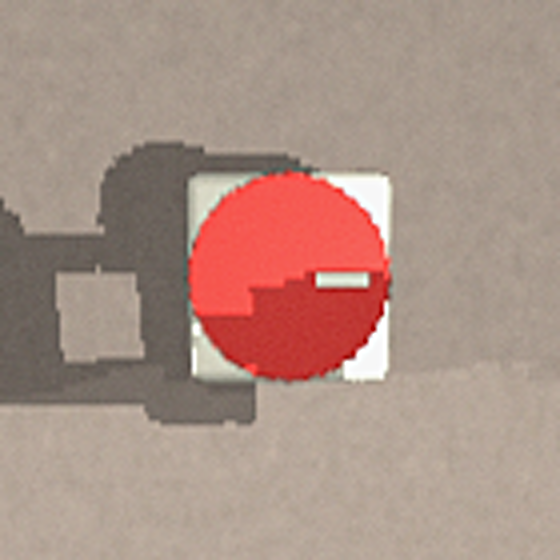

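The crop shows the cap's circle centred at full-image (253.5,124). Its white line and the body's edges run along the image axes, so the bottle's yaw is about 0. That puts the cap at (0.434, 0.258), and I'll grip it from above.

Request:
arm_command([
  {"tx": 0.57,"ty": 0.03,"tz": 0,"wx": 0,"wy": 0,"wz": 0,"hand": 0},
  {"tx": 0.57,"ty": 0,"tz": 0,"wx": 0,"wy": 0,"wz": 0,"hand": 0},
  {"tx": 0.56,"ty": 0,"tz": 0,"wx": 0,"wy": 0,"wz": 0,"hand": 0},
  {"tx": 0,"ty": 0,"tz": 0,"wx": 0,"wy": 0,"wz": 0,"hand": 0},
  {"tx": 0,"ty": 0,"tz": 0.44,"wx": 0,"wy": 0,"wz": 0,"hand": 0},
  {"tx": 0,"ty": 0,"tz": 0.44,"wx": 0,"wy": 0,"wz": 0,"hand": 0},
  {"tx": 0,"ty": 0,"tz": 0.44,"wx": 0,"wy": 0,"wz": 0,"hand": 0},
  {"tx": 0,"ty": 0,"tz": 0.44,"wx": 0,"wy": 0,"wz": 0,"hand": 0},
  {"tx": 0,"ty": 0,"tz": 0.44,"wx": 0,"wy": 0,"wz": 0,"hand": 0},
  {"tx": 0,"ty": 0,"tz": 0.44,"wx": 0,"wy": 0,"wz": 0,"hand": 0},
  {"tx": 0,"ty": 0,"tz": 0,"wx": 0,"wy": 0,"wz": 0,"hand": 0},
  {"tx": 0,"ty": 0,"tz": 0,"wx": 0,"wy": 0,"wz": 0,"hand": 0},
  {"tx": 0,"ty": 0,"tz": 0,"wx": 0,"wy": 0,"wz": 0,"hand": 0},
])

```text
t: 6.17
ee_pos: [0.4341, 0.2578, 0.1098]
tcp_rot: [0.707, 0.707, 0.0, 0.0]
wrist_force: [0.1, -1.2, 0.5]
grip_width: 0.095
```

```bash
python3 - <<'E'
from h import *
env.capture("scene")
for n in("bottle_mid","cap_top"):
  for r in env.pinpoint(n,"scene"): print(n,np.round(r["centre"],4),round(r["confidence"],2))
st()
E
```

```text
bottle_mid [0.433  0.2581 0.0372] 0.56
cap_top [0.4308 0.256  0.137 ] 0.45
{'t': np.float64(6.3167), 'joints': array([ 0.4054,  0.4664,  1.9617, -0.0002,  0.7118,  0.4053]), 'ee_pos': array([0.4342, 0.258 , 0.11  ]), 'tcp_rot': array([0.707 , 0.7072, 0.0008, 0.0004]), 'wrist_force': array([-0.4361, -0.0591,  0.1792]), 'grip_width': np.float64(0.0949)}
```

Request:
arm_command([
  {"tx": 0,"ty": 0,"tz": 0,"wx": 0,"wy": 0,"wz": 0,"hand": 1},
  {"tx": 0,"ty": 0,"tz": 0,"wx": 0,"wy": 0,"wz": 0,"hand": 1},
  {"tx": 0,"ty": 0,"tz": 0,"wx": 0,"wy": 0,"wz": 0,"hand": 1},
  {"tx": 0,"ty": 0,"tz": 0,"wx": 0,"wy": 0,"wz": 0,"hand": 1},
  {"tx": 0,"ty": 0,"tz": 0,"wx": 0,"wy": 0,"wz": 0,"hand": 1},
  {"tx": 0,"ty": 0,"tz": 0,"wx": 0,"wy": 0,"wz": 0,"hand": 1},
  {"tx": 0,"ty": 0,"tz": 0,"wx": 0,"wy": 0,"wz": 0,"hand": 1},
  {"tx": 0,"ty": 0,"tz": 0,"wx": 0,"wy": 0,"wz": 0,"hand": 1},
], grip_force=50)

```text
t: 6.98
ee_pos: [0.4337, 0.2579, 0.109]
tcp_rot: [0.707, 0.707, -0.0, 0.0]
wrist_force: [-0.2, 0.6, 0.5]
grip_width: 0.0471
```

Request:
arm_command([
  {"tx": 0,"ty": 0,"tz": -0.1,"wx": 0,"wy": 0,"wz": 0,"hand": 1},
  {"tx": 0,"ty": 0,"tz": -0.3,"wx": 0,"wy": 0,"wz": 0,"hand": 1},
  {"tx": 0,"ty": 0,"tz": -0.5,"wx": 0,"wy": 0,"wz": 0,"hand": 1},
  {"tx": 0,"ty": 0,"tz": -0.6,"wx": 0,"wy": 0,"wz": 0,"hand": 1},
  {"tx": 0,"ty": 0,"tz": -0.6,"wx": 0,"wy": 0,"wz": 0,"hand": 1},
  {"tx": 0,"ty": 0,"tz": -0.5,"wx": 0,"wy": 0,"wz": 0,"hand": 1},
  {"tx": 0,"ty": 0,"tz": -0.3,"wx": 0,"wy": 0,"wz": 0,"hand": 1},
  {"tx": 0,"ty": 0,"tz": 0,"wx": 0,"wy": 0,"wz": 0,"hand": 1},
  {"tx": 0,"ty": 0,"tz": 0,"wx": 0,"wy": 0,"wz": 0,"hand": 1},
])

```text
t: 7.73
ee_pos: [0.4335, 0.2578, 0.2249]
tcp_rot: [0.707, 0.707, 0.0, 0.0]
wrist_force: [0.1, 0.5, -3.3]
grip_width: 0.045
```

Request:
arm_command([
  {"tx": -0.2,"ty": 0.03,"tz": 0,"wx": 0,"wy": 0,"wz": 0,"hand": 1},
  {"tx": -0.4,"ty": 0.05,"tz": 0,"wx": 0,"wy": 0,"wz": 0,"hand": 1},
  {"tx": -0.6,"ty": 0.07,"tz": 0,"wx": 0,"wy": 0,"wz": 0,"hand": 1},
  {"tx": -0.6,"ty": 0.07,"tz": 0,"wx": 0,"wy": 0,"wz": 0,"hand": 1},
  {"tx": -0.6,"ty": 0.07,"tz": 0,"wx": 0,"wy": 0,"wz": 0,"hand": 1},
  {"tx": -0.6,"ty": 0.07,"tz": 0,"wx": 0,"wy": 0,"wz": 0,"hand": 1},
  {"tx": -0.6,"ty": 0.07,"tz": 0,"wx": 0,"wy": 0,"wz": 0,"hand": 1},
  {"tx": -0.6,"ty": 0.07,"tz": 0,"wx": 0,"wy": 0,"wz": 0,"hand": 1},
  {"tx": -0.6,"ty": 0.07,"tz": 0,"wx": 0,"wy": 0,"wz": 0,"hand": 1},
  {"tx": -0.6,"ty": 0.07,"tz": 0,"wx": 0,"wy": 0,"wz": 0,"hand": 1},
  {"tx": -0.6,"ty": 0.07,"tz": 0,"wx": 0,"wy": 0,"wz": 0,"hand": 1},
  {"tx": -0.6,"ty": 0.07,"tz": 0,"wx": 0,"wy": 0,"wz": 0,"hand": 1},
  {"tx": -0.6,"ty": 0.07,"tz": 0,"wx": 0,"wy": 0,"wz": 0,"hand": 1},
  {"tx": -0.6,"ty": 0.07,"tz": 0,"wx": 0,"wy": 0,"wz": 0,"hand": 1},
  {"tx": -0.6,"ty": 0.07,"tz": 0,"wx": 0,"wy": 0,"wz": 0,"hand": 1},
  {"tx": -0.6,"ty": 0.07,"tz": 0,"wx": 0,"wy": 0,"wz": 0,"hand": 1},
  {"tx": -0.44,"ty": 0.1,"tz": 0,"wx": 0,"wy": 0,"wz": 2.4,"hand": 1},
  {"tx": 0,"ty": 0,"tz": 0,"wx": 0,"wy": 0,"wz": 0,"hand": 1},
  {"tx": 0,"ty": 0,"tz": 0,"wx": 0,"wy": 0,"wz": 0,"hand": 1},
  {"tx": 0,"ty": 0,"tz": 0,"wx": 0,"wy": 0,"wz": 0,"hand": 1},
])

```text
t: 9.4
ee_pos: [0.4796, -0.1195, 0.2241]
tcp_rot: [0.722, 0.692, -0.0, -0.001]
wrist_force: [0.3, 0.4, -4.0]
grip_width: 0.0445
```

```bash
python3 - <<'E'
from h import *
env.capture("wrist");a=env.capture("scene")
st()
u=proj("scene",[.4803,-.1196,.1]);print(u)
for n in("bottle_mid","cap_top"):
  for r in env.pinpoint(n,"scene"): print(n,np.round(r["centre"],4),round(r["confidence"],2))
x,y=np.round(u).astype(int)-60
save("c6",cv2.resize(a[y:y+120,x:x+120],None,fx=4,fy=4,interpolation=cv2.INTER_CUBIC))
w=env.capture("wrist");save("w6",w)
E
```

```text
{'t': np.float64(9.5), 'joints': array([-0.3768,  0.2947,  1.8575,  0.    ,  0.9904, -0.3363]), 'ee_pos': array([ 0.4799, -0.119 ,  0.2246]), 'tcp_rot': array([ 0.7213,  0.6926, -0.0002, -0.0004]), 'wrist_force': array([ 0.8659, -0.0587, -4.4579]), 'grip_width': np.float64(0.0443)}
[286.4011 192.0421]
bottle_mid [ 0.4774 -0.1171  0.1562] 0.63
cap_top [ 0.4794 -0.1185  0.254 ] 0.57
```

View pics/c6.png

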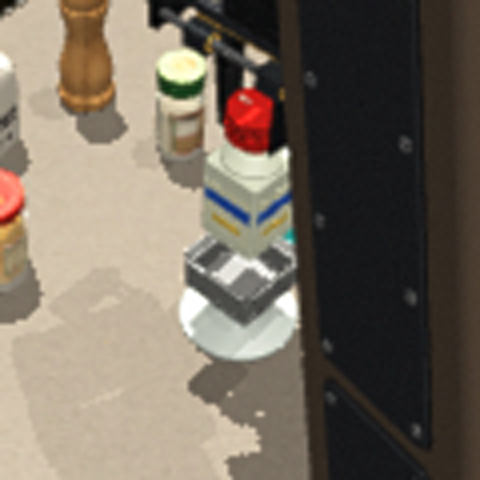

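The crop shows the bottle hanging upright over the grey cup. I'll lower it carefully and check the forces.

Request:
arm_command([
  {"tx": 0,"ty": 0,"tz": 0.2,"wx": 0,"wy": 0,"wz": 0,"hand": 1},
  {"tx": 0,"ty": 0,"tz": 0.2,"wx": 0,"wy": 0,"wz": 0,"hand": 1},
  {"tx": 0,"ty": 0,"tz": 0.2,"wx": 0,"wy": 0,"wz": 0,"hand": 1},
  {"tx": 0,"ty": 0,"tz": 0.2,"wx": 0,"wy": 0,"wz": 0,"hand": 1},
  {"tx": 0,"ty": 0,"tz": 0.1,"wx": 0,"wy": 0,"wz": 0,"hand": 1},
  {"tx": 0,"ty": 0,"tz": 0.1,"wx": 0,"wy": 0,"wz": 0,"hand": 1},
  {"tx": 0,"ty": 0,"tz": 0.1,"wx": 0,"wy": 0,"wz": 0,"hand": 1},
  {"tx": 0,"ty": 0,"tz": 0.1,"wx": 0,"wy": 0,"wz": 0,"hand": 1},
  {"tx": 0,"ty": 0,"tz": 0,"wx": 0,"wy": 0,"wz": 0,"hand": 1},
])

```text
t: 10.4
ee_pos: [0.4801, -0.1196, 0.1764]
tcp_rot: [0.722, 0.692, -0.0, -0.0]
wrist_force: [0.5, -0.3, -3.6]
grip_width: 0.0448
```

No contact inside the cup. I'll lower the rest of the way in 2 mm steps.

Request:
arm_command([
  {"tx": 0,"ty": 0,"tz": 0.1,"wx": 0,"wy": 0,"wz": 0,"hand": 1},
  {"tx": 0,"ty": 0,"tz": 0.1,"wx": 0,"wy": 0,"wz": 0,"hand": 1},
  {"tx": 0,"ty": 0,"tz": 0.1,"wx": 0,"wy": 0,"wz": 0,"hand": 1},
  {"tx": 0,"ty": 0,"tz": 0.05,"wx": 0,"wy": 0,"wz": 0,"hand": 1},
  {"tx": 0,"ty": 0,"tz": 0.05,"wx": 0,"wy": 0,"wz": 0,"hand": 1},
  {"tx": 0,"ty": 0,"tz": 0,"wx": 0,"wy": 0,"wz": 0,"hand": 1},
  {"tx": 0,"ty": 0,"tz": 0,"wx": 0,"wy": 0,"wz": 0,"hand": 1},
])

```text
t: 10.98
ee_pos: [0.4803, -0.1197, 0.161]
tcp_rot: [0.722, 0.692, -0.0, -0.0]
wrist_force: [0.6, -0.2, -4.1]
grip_width: 0.0444
```

Request:
arm_command([
  {"tx": 0,"ty": 0,"tz": 0.025,"wx": 0,"wy": 0,"wz": 0,"hand": 1},
  {"tx": 0,"ty": 0,"tz": 0.025,"wx": 0,"wy": 0,"wz": 0,"hand": 1},
  {"tx": 0,"ty": 0,"tz": 0.025,"wx": 0,"wy": 0,"wz": 0,"hand": 1},
  {"tx": 0,"ty": 0,"tz": 0,"wx": 0,"wy": 0,"wz": 0,"hand": 1},
  {"tx": 0,"ty": 0,"tz": 0,"wx": 0,"wy": 0,"wz": 0,"hand": 1},
  {"tx": 0,"ty": 0,"tz": 0,"wx": 0,"wy": 0,"wz": 0,"hand": 1},
])

```text
t: 11.48
ee_pos: [0.4804, -0.1198, 0.1584]
tcp_rot: [0.722, 0.692, 0.0, 0.0]
wrist_force: [-0.6, 0.5, 4.8]
grip_width: 0.0446
```

The contact height of 0.158 matches the floor height plus the grip height, so the bottle is on the cup's floor. Now I'll press about 6 mm.

Request:
arm_command([
  {"tx": 0,"ty": 0,"tz": 0.025,"wx": 0,"wy": 0,"wz": 0,"hand": 1},
  {"tx": 0,"ty": 0,"tz": 0.025,"wx": 0,"wy": 0,"wz": 0,"hand": 1},
  {"tx": 0,"ty": 0,"tz": 0.025,"wx": 0,"wy": 0,"wz": 0,"hand": 1},
  {"tx": 0,"ty": 0,"tz": 0.025,"wx": 0,"wy": 0,"wz": 0,"hand": 1},
  {"tx": 0,"ty": 0,"tz": 0.025,"wx": 0,"wy": 0,"wz": 0,"hand": 1},
  {"tx": 0,"ty": 0,"tz": 0,"wx": 0,"wy": 0,"wz": 0,"hand": 1},
  {"tx": 0,"ty": 0,"tz": 0,"wx": 0,"wy": 0,"wz": 0,"hand": 1},
  {"tx": 0,"ty": 0,"tz": 0,"wx": 0,"wy": 0,"wz": 0,"hand": 1},
])

```text
t: 12.15
ee_pos: [0.4805, -0.1198, 0.1536]
tcp_rot: [0.722, 0.692, 0.0, 0.001]
wrist_force: [-3.5, 1.2, 9.8]
grip_width: 0.0443
```

```bash
python3 - <<'E'
from h import *
for i in range(3): s=env.read_state();print(s["ee_pos"],s["wrist_force"],s["torque"],s["grip_width"]);env.capture("wrist")
E
```

```text
[ 0.4805 -0.1198  0.1536] [-3.4911  1.1809  9.826 ] [ 0.1217  0.3475 -0.0214] 0.04426716113430916
[ 0.4806 -0.1198  0.1536] [-1.7097  0.8843  8.6613] [ 0.1594  0.3517 -0.0637] 0.044781987034074794
[ 0.4805 -0.1198  0.1537] [-2.5125  0.7351  9.1021] [ 0.0367  0.3919 -0.0588] 0.044346857672661326
```

Force is about 9.2 N, so the cap is about 4.5 mm down. I'll press 1.6 mm more and then start turning anticlockwise (negative wz, since the tool points down).

Request:
arm_command([
  {"tx": 0,"ty": 0,"tz": 0.02,"wx": 0,"wy": 0,"wz": 0,"hand": 1},
  {"tx": 0,"ty": 0,"tz": 0.02,"wx": 0,"wy": 0,"wz": 0,"hand": 1},
  {"tx": 0,"ty": 0,"tz": 0,"wx": 0,"wy": 0,"wz": 0,"hand": 1},
  {"tx": 0,"ty": 0,"tz": 0,"wx": 0,"wy": 0,"wz": 0,"hand": 1},
  {"tx": 0,"ty": 0,"tz": 0,"wx": 0,"wy": 0,"wz": 0,"hand": 1},
])

```text
t: 12.72
ee_pos: [0.4806, -0.1198, 0.1522]
tcp_rot: [0.722, 0.692, 0.0, 0.001]
wrist_force: [-1.8, 2.2, 11.7]
grip_width: 0.0444
```

```bash
python3 - <<'E'
from h import *
for i in range(3): s=env.read_state();print(s["ee_pos"],s["wrist_force"],s["torque"],s["grip_width"]);env.capture("wrist")
E
```

```text
[ 0.4806 -0.1198  0.1522] [-1.7911  2.2453 11.7364] [0.1618 0.4172 0.0192] 0.04439297598239401
[ 0.4805 -0.1198  0.1522] [-3.5159  1.7348 12.2934] [0.1486 0.4485 0.0001] 0.0441280205616066
[ 0.4806 -0.1198  0.1522] [-3.0345  0.9047 11.1821] [0.1195 0.4371 0.0089] 0.04461616309350082
```

About 11.7 N, or roughly 6 mm. Starting the turn with a check.

Request:
arm_command([
  {"tx": 0,"ty": 0,"tz": 0,"wx": 0,"wy": 0,"wz": -4,"hand": 1},
  {"tx": 0,"ty": 0,"tz": 0,"wx": 0,"wy": 0,"wz": -4,"hand": 1},
  {"tx": 0,"ty": 0,"tz": 0,"wx": 0,"wy": 0,"wz": -4,"hand": 1},
  {"tx": 0,"ty": 0,"tz": 0,"wx": 0,"wy": 0,"wz": -4,"hand": 1},
  {"tx": 0,"ty": 0,"tz": 0,"wx": 0,"wy": 0,"wz": 0,"hand": 1},
])

```text
t: 13.28
ee_pos: [0.4807, -0.1196, 0.1522]
tcp_rot: [0.617, 0.787, 0.0, 0.001]
wrist_force: [-1.5, 2.2, 11.7]
grip_width: 0.0446
```

```bash
python3 - <<'E'
from h import *
for i in range(2): s=env.read_state();print(s["ee_pos"],s["wrist_force"],s["torque"],s["grip_width"],2*np.degrees(np.arctan2(s["tcp_rot"][1],s["tcp_rot"][0])));env.capture("wrist")
E
```

```text
[ 0.4807 -0.1196  0.1522] [-1.4729  2.1566 11.7061] [0.4294 0.2433 0.0172] 0.04457613011060817 103.86305882399198
[ 0.4807 -0.1197  0.1522] [-2.6588  2.4692 11.4229] [0.4171 0.2703 0.0693] 0.0447528584894712 103.68632706635523
```

The torque stays low and the cap is turning. I'll continue to about 69° in total.

Request:
arm_command([
  {"tx": 0,"ty": 0,"tz": 0,"wx": 0,"wy": 0,"wz": -4,"hand": 1},
  {"tx": 0,"ty": 0,"tz": 0,"wx": 0,"wy": 0,"wz": -5,"hand": 1},
  {"tx": 0,"ty": 0,"tz": 0,"wx": 0,"wy": 0,"wz": -5,"hand": 1},
  {"tx": 0,"ty": 0,"tz": 0,"wx": 0,"wy": 0,"wz": -5,"hand": 1},
  {"tx": 0,"ty": 0,"tz": 0,"wx": 0,"wy": 0,"wz": -5,"hand": 1},
  {"tx": 0,"ty": 0,"tz": 0,"wx": 0,"wy": 0,"wz": -5,"hand": 1},
  {"tx": 0,"ty": 0,"tz": 0,"wx": 0,"wy": 0,"wz": -5,"hand": 1},
  {"tx": 0,"ty": 0,"tz": 0,"wx": 0,"wy": 0,"wz": -5,"hand": 1},
  {"tx": 0,"ty": 0,"tz": 0,"wx": 0,"wy": 0,"wz": -5,"hand": 1},
  {"tx": 0,"ty": 0,"tz": 0,"wx": 0,"wy": 0,"wz": -5,"hand": 1},
  {"tx": 0,"ty": 0,"tz": 0,"wx": 0,"wy": 0,"wz": -4,"hand": 1},
  {"tx": 0,"ty": 0,"tz": 0,"wx": 0,"wy": 0,"wz": 0,"hand": 1},
  {"tx": 0,"ty": 0,"tz": 0,"wx": 0,"wy": 0,"wz": 0,"hand": 1},
])

```text
t: 14.47
ee_pos: [0.4807, -0.1198, 0.1522]
tcp_rot: [0.202, 0.979, -0.0, 0.001]
wrist_force: [-2.3, 2.2, 11.2]
grip_width: 0.0445
```

```bash
python3 - <<'E'
from h import *
a=env.capture("scene")
for i in range(2): s=env.read_state();print(s["ee_pos"],s["wrist_force"],s["torque"],s["grip_width"],2*np.degrees(np.arctan2(s["tcp_rot"][1],s["tcp_rot"][0])));env.capture("wrist")
save("s7",a)
u=proj("scene",[.4803,-.1196,.15]); x,y=np.round(u).astype(int)-50
save("c7",cv2.resize(a[y:y+100,x:x+100],None,fx=5,fy=5,interpolation=cv2.INTER_CUBIC))
E
```

```text
[ 0.4807 -0.1198  0.1522] [-1.9624  0.2372 12.9269] [0.2863 0.3522 0.0114] 0.04466834921868208 156.631116922367
[ 0.4807 -0.1198  0.1522] [-2.0676  1.5568 11.8848] [0.2491 0.2644 0.0233] 0.044593232412462415 156.623691529986
```

View pics/c7.png

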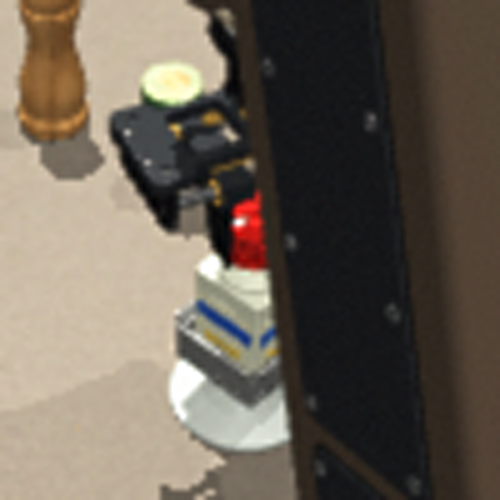

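The crop shows the bottle seated deep in the grey cup with the fingers on the cap, and the turn is 69°. Now I'll ease up and check for any pull.

Request:
arm_command([
  {"tx": 0,"ty": 0,"tz": -0.05,"wx": 0,"wy": 0,"wz": 0,"hand": 1},
  {"tx": 0,"ty": 0,"tz": -0.05,"wx": 0,"wy": 0,"wz": 0,"hand": 1},
  {"tx": 0,"ty": 0,"tz": -0.05,"wx": 0,"wy": 0,"wz": 0,"hand": 1},
  {"tx": 0,"ty": 0,"tz": -0.05,"wx": 0,"wy": 0,"wz": 0,"hand": 1},
  {"tx": 0,"ty": 0,"tz": -0.05,"wx": 0,"wy": 0,"wz": 0,"hand": 1},
  {"tx": 0,"ty": 0,"tz": 0,"wx": 0,"wy": 0,"wz": 0,"hand": 1},
  {"tx": 0,"ty": 0,"tz": 0,"wx": 0,"wy": 0,"wz": 0,"hand": 1},
])

```text
t: 15.2
ee_pos: [0.4802, -0.1197, 0.1613]
tcp_rot: [0.203, 0.979, -0.0, -0.0]
wrist_force: [-0.0, 0.3, -0.8]
grip_width: 0.0446
```

Only the cap's weight is felt (−0.8 N, against −4 N with the bottle), so it is free. Lifting to about 5 cm.

Request:
arm_command([
  {"tx": 0,"ty": 0,"tz": -0.1,"wx": 0,"wy": 0,"wz": 0,"hand": 1},
  {"tx": 0,"ty": 0,"tz": -0.15,"wx": 0,"wy": 0,"wz": 0,"hand": 1},
  {"tx": 0,"ty": 0,"tz": -0.15,"wx": 0,"wy": 0,"wz": 0,"hand": 1},
  {"tx": 0,"ty": 0,"tz": -0.2,"wx": 0,"wy": 0,"wz": 0,"hand": 1},
  {"tx": 0,"ty": 0,"tz": -0.2,"wx": 0,"wy": 0,"wz": 0,"hand": 1},
  {"tx": 0,"ty": 0,"tz": -0.2,"wx": 0,"wy": 0,"wz": 0,"hand": 1},
  {"tx": 0,"ty": 0,"tz": -0.15,"wx": 0,"wy": 0,"wz": 0,"hand": 1},
  {"tx": 0,"ty": 0,"tz": -0.05,"wx": 0,"wy": 0,"wz": 0,"hand": 1},
  {"tx": 0,"ty": 0,"tz": 0,"wx": 0,"wy": 0,"wz": 0,"hand": 1},
  {"tx": 0,"ty": 0,"tz": 0,"wx": 0,"wy": 0,"wz": 0,"hand": 1},
  {"tx": 0,"ty": 0,"tz": 0,"wx": 0,"wy": 0,"wz": 0,"hand": 1},
])

```text
t: 16.12
ee_pos: [0.4801, -0.1196, 0.2091]
tcp_rot: [0.203, 0.979, 0.0, -0.0]
wrist_force: [0.3, -0.3, -0.4]
grip_width: 0.0445
```

```bash
python3 - <<'E'
from h import *
a=env.capture("scene"); st()
for n in("bottle_mid","cap_mid"):
  for r in env.pinpoint(n,"scene"): print(n,np.round(r["centre"],4),round(r["confidence"],2))
u=proj("scene",[.4803,-.1196,.17]); x,y=np.round(u).astype(int)-60
save("c8",cv2.resize(a[y:y+120,x:x+120],None,fx=5,fy=5,interpolation=cv2.INTER_CUBIC))
E
```

```text
{'t': np.float64(16.1667), 'joints': array([-0.3778,  0.3138,  1.8771, -0.0001,  0.9514, -1.5403]), 'ee_pos': array([ 0.4801, -0.1196,  0.2091]), 'tcp_rot': array([ 0.2027,  0.9792,  0.    , -0.0003]), 'wrist_force': array([-0.4357,  0.3329, -0.3831]), 'grip_width': np.float64(0.0443)}
bottle_mid [ 0.4788 -0.121   0.0876] 0.6
```

View pics/c8.png

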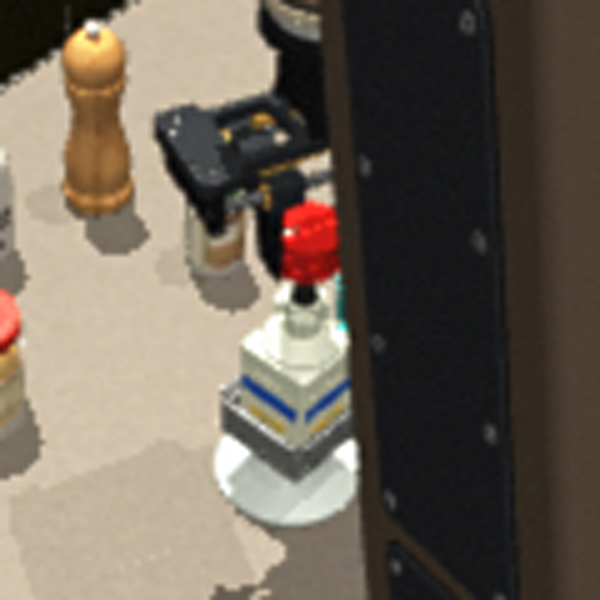

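The crop shows the cap upright in the fingers at (310,240), with the open neck below it at (303,310) and the bottle seated in the grey cup. bottle_mid reads z 0.088; this camera read 5 mm low at the start as well, so that fits the expected 0.092. Handing in.

```bash
python3 -c "
from cell import env
print(env.close_job())"
```

```text
the job is handed in; nothing more can be done
None
```

The bottle is standing in the grey stand's cup. The cap is off and held upright straight above it, about 5 cm clear of where it sat. I handed the job in at about 16 s, and the hand-in gave no verdict.

**What I did:** I gripped the bottle by its locked cap at 50 N, carried it to the stand and lowered it to the cup's floor. I then pressed the cap about 6 mm (about 11.7 N), turned it 69° (1.2 rad) anticlockwise, eased it up and lifted it off.

**Last checks:**
- **Seating:** the gripper met the floor at z = 0.158, where 0.159 was expected. After the lift, the network put bottle_mid at (0.479, −0.121, 0.088). The height should be 0.092; the network also read 5 mm low on the worktop at the start.
- **Cap free:** the wrist carries only about −0.4 N, which is the cap's weight, and the last picture shows the open neck below it.
- **Cap height:** the gripper is 51 mm above where it was when the cap sat locked, and within 1 mm of the measured cup centre.

**What failed or disagreed:**
- The top camera was blocked and showed nothing.
- One move was refused because its rows left out fields; nothing moved.
- One cup measurement was about 3–4 mm off because the arm was still settling; I repeated it.
- On the last picture the network did not find the cap, so its position rests on the picture and the gripper's pose.
- I did not re-measure the other objects at the end. The only unexpected force was a small sideways load of 2–4 N while pressing the cap.

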